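Fit the multi-tube head on the vortex mixer and run it in touch mode

ROBOT

A 6-joint arm with a two-finger parallel gripper is mounted at the origin on the work surface. World frame = base frame: x ahead of the robot, y to its left, z up, the work surface at z = 0. Lengths are in m, angles in rad, forces in N, time in s.
With the tool pointing down it reaches from about 0.35 to 1 m from the base axis. Payload 7.1 kg.
Tool frame: the origin (TCP) lies midway between the tips of the shut fingers; the grasp point (between the pads) lies 19 mm behind it; z points along the fingers, y is the line along which they close (so a half turn about z gives the same grasp; the last joint's range is limited). The gripper opens to 85 mm and grips with 20 to 120 N. Pads are 22 mm wide; open, the fingers measure 114 mm over their backs; the gripper's body (76 mm by 85 mm) begins 54 mm behind the grasp point. The pads swing forward as they close: fully open they stand 13 mm farther back than shut.
Start: joints at [-1.347, 0.423, 1.63, -0, 1.089, -0.019], TCP at [0.15, -0.607, 0.231] pointing down, gripper open.
Joint ranges: [-3, 3], [-0.9, 2.11], [0.09, 2.58], [-1.31, 4.45], [0.11, 2.69], [-2.54, 2.54]. Speed limits (rad/s): [2.39, 2.39, 3.01, 3.14, 3.14, 3.14].

INTERFACE

Orientations are given as a unit quaternion [w, x, y, z].
In Python, from workcell import status, grab_frame, calibration, manip gives the robot as it stands.
- The arm moves only by the tool servo_tool, never from a script. Its argument "targets" is a list of rows, each an object of numbers: "ax", "ay", "az": the turn, a rotation vector about the tool's x, y, z in units of 6 degrees (1.0 is 6 degrees); "dx", "dy", "dz": the shift along the tool's x, y, z in m; "grip": the gripper's target within -1 to 1 (shut at 1, half-way at 0, fully open at -1). A call has 1 to 5 rows; each row is the pose to reach, as a shift and turn from the pose commanded when the call began, along the tool's axes at that moment; what a row does not reach only later rows make up. A row lasts 1/12 s, in which the tool goes at most 41.7 mm and 7.16 degrees, less where a joint would pass 70% of its speed; a pose out of reach is approached as far as the arm can. A call with a gripper value outside its range is refused whole. The fingers move at their own pace and stop on an object; "newtons" is the grip in N (left out, the last holds). Time passes only in rows, so rows that repeat a pose let the fingers close. It gives the time, the measured TCP pose, the force, the opening and the grip force at its end, in the units of the state.
- status.sense(): the state, without advancing time (a new reading comes with each control period).
- grab_frame(name): name is "side" or "top" or "wrist"; returns (picture, depth): 400x640x3 uint8, blue, green, red; 400x640 float32, m along the optical axis (not along the pixel's ray), 0 where there is no reading.
- calibration(name): a dict with "fx", "fy", "cx", "cy" (pixels), "k1" (the pictures are not rectified: a ray, as slopes to the right and down, at radius r is drawn at 1 + k1 r^2 times it, then the intrinsics apply), "rvec" (rotation vector, rad) and "tvec" (3), from world to camera coordinates, as OpenCV has them. Camera axes: x right, y down, z forward; pixel columns grow to the right and rows downward; lengths in m; the calibration is good to about 2 mm. A picture is of the moment at which its call begins: read the wrist's pose just before it. calibration takes no time and is no camera call; for the wrist camera it gives the pose at the moment of the call.
- manip.job_done(): hands the job in; it is judged then, once.
The state is a dict: "t": time; "joint_positions": joint angles; "dq": joint speeds; "tau": joint torques, N m; "ee_pos": TCP position; "tool_rot": TCP orientation; "ft_force": force on the tool from outside, world axes, zero at the start; "ft_torque": the same for the moment, N m; "grip_width": opening from 0.0 (shut) to 1.0 (fully open); "gripper_force": force on a finger pad.
Only numpy, scipy, OpenCV 4.12 (cv2) and the standard library are available. Lean on these libraries where they do the work, as an engineer would, in place of code of your own. Each camera call takes 0.05 s, during which the arm holds its last target. There are 200 camera calls.

TASK

Get the vortex mixer ready for the swab tubes: first slide its yellow mode selector all the way to the end stop by the green dot (touch mode). Then take the blue multi-tube head out of the accessory stand by its white blade handle, put its keyed stem into the mixer's drive hub, turn it until the key slips into the keyway and the head goes fully home, and keep pushing so that the spring-loaded hub is pressed right down. Finish like that: still gripping the handle and holding the head pressed down, with the selector still at the green dot and everything else left where it was.

Things in the scene. Friction and masses are not known exactly. Their poses are not given: they have to be found in the camera images.
- mixer: Vortex mixer, fixed: light grey housing 200 (x) x 150 (y) x 95 mm. Origin: centre of its underside. x to its back, y to its left, z up; front (-x) roughly to the robot. Its front 73 mm is a dark control panel 76 mm above the table; behind it the tower (95 mm) with the steel drive hub 35 mm behind the origin. Black speed dial (radius 16, 15 mm high) on the panel, 45 mm right of centre.
- selector (a joint): Travel of the yellow mode selector along the mixer's +y (leftwards seen from the robot), m: 0 = right end stop (continuous, white dot), 0.030 = left end stop (touch mode, green dot). Starts at 0 to 0.012. About 2 N of friction; it stays where it is left.
- selector_top (a point): Centre of the top of the yellow selector grip: a block 16 (mixer x) x 11 (mixer y) mm standing 22 mm above the panel. It can be pinched front and back (the panel is free for 26 mm in front of it to its edge and 30 mm behind it to the tower, which is only 19 mm higher) or pushed from its side.
- green_dot (a point): Green dot of 10 mm diameter on the control panel, 22 mm left of the selector's final position.
- hub_rim (a point): Centre of the top rim of the steel hub, 141 mm above the table; z up, x out along the keyway. A collar 44 mm wide, bore 21.6 mm in diameter and 43 mm deep, keyway 9 mm wide, open at the top and through the wall, an orange mark on each side of it. It faces the mixer's front +-0.4 rad (as the motor stopped); the hub turns only stiffly (0.2 N m), sinks when pressed.
- hub (a joint): How far the hub is pressed down against its touch-switch spring, m: 0 = up, 0.005 = bottom. The spring takes about 7.5 N to start and 10.5 N at the bottom; the head's own weight does not press it.
- tube_head: Blue multi-tube head, about 0.26 kg. Origin: centre of the shoulder face (steel disc, 46 mm diameter) that seats on the hub rim; z up, x towards the key. Above it a blue disc, 88 mm diameter, with eight tube cups (tops 42 mm above the origin) and the white blade handle. Orange marks on handle and disc show the key side. At the start it hangs by its shoulder in one hole of the stand.
- head_key (a point): Lower end of the key on the tube head's stem, 13 mm off the axis, 20 mm below the shoulder; a 2.5 mm lead-in below that narrows to 4 mm. Key 6 mm wide, out to 17 mm from the axis, up to the shoulder. The steel stem is 18.4 mm in diameter, 36 mm long, its lowest 9 mm a keyless cone, 12 mm wide at the tip. With the key off the keyway it stands on the rim, shoulder 20 to 23 mm above.
- head_handle (a point): Centre of the tube head's white blade handle, on its axis, 67 mm above the shoulder face. The blade is 44 mm long (head's x), 14 mm thick (head's y) and 42 mm high (46 to 88 mm above the shoulder). It is gripped across its thickness, from above.
- stand: Aluminium accessory stand, fixed, 110 (x) x 250 (y) mm. Origin: centre of its underside; z up. Its top plate is 56 mm above the table, with two through holes of 38 mm diameter 65 mm either side of the origin along y; the heads' stems hang in them.
- cup_head: Black rubber cup head, 76 mm diameter, top 34 mm above its origin (shoulder face), stem as on the tube head; it hangs in the other hole of the stand. Leave alone.
- rack: Loose light blue rack with red-capped sample tubes, 128 x 104 mm, 103 mm high, origin under its centre. Leave alone.
- tube_block: White block 40 x 100 mm with three red-capped tubes, 106 mm high, origin under its centre. Leave alone.
- spray: White bottle with blue cap, 64 mm diameter, 130 mm high, origin under its centre. Leave alone.
- wipes: White tub with green lid, 84 mm diameter, 110 mm high, origin under its centre. Leave alone.
- timer: White bench timer 60 x 65 x 18 mm, origin under its centre. Leave alone.
- marker: Black marker pen with blue cap, lying, 130 mm long (its x) and 14 mm thick. Leave alone.
- cap_tray: Small steel tray of red caps, 120 x 90 x 35 mm, origin under its centre. Leave alone.
Not all that is in view belongs to the job. Leave any purple look-alike of the tube_head alone.

How it is judged:
By the outcome, as a careful person would: the job done as asked, in the order asked, and still so for the second after the job is handed in, while the arm keeps its last pose, push and grip.
It also fails if it takes over 61 s, if anything falls off the work surface, if the arm or the gripper's body presses on something with over 40 N, if the wrist force passes 120 N, or if a joint passes its speed limit or range.

## Working session

There is one attempt and no reset: what is moved stays moved. The work goes in short steps, Python scripts to look and compute and a tool call to move; the robot and the scene stay as the last step left them, time stands still between calls to the robot, and variables do not carry over. Pictures are saved under pics/ and viewed, at most 10 in all, crops included, and the job is handed in when it is done.

Besides the shell and the picture viewer there is one more tool, called after "Request:" as name(argument=value, ...) on one line, values as JSON. servo_tool: Moves the arm, as the interface text tells. Its arguments: {"type":"object","properties":{"targets":{"type":"array","items":{"type":"object","properties":{"ax":{"type":"number"},"ay":{"type":"number"},"az":{"type":"number"},"dx":{"type":"number"},"dy":{"type":"number"},"dz":{"type":"number"},"grip":{"type":"number"}}}},"newtons":{"type":"number"}},"required":["targets"]}

```bash
mkdir -p pics
cat > h.py <<'E'
import numpy as np, cv2
from workcell import status, grab_frame, calibration, manip
from scipy.spatial.transform import Rotation as R
def cam(n):
    c=calibration(n); K=np.array([[c["fx"],0,c["cx"]],[0,c["fy"],c["cy"]],[0,0,1.]])
    return K,np.array([c["k1"],0,0,0,0.]),cv2.Rodrigues(np.array(c["rvec"],float))[0],np.array(c["tvec"],float).ravel()
def rays(c,uv):
    K,D,Rm,t=c
    p=cv2.undistortPoints(np.array(uv,float).reshape(-1,1,2),K,D).reshape(-1,2)
    return -Rm.T@t, np.c_[p,np.ones(len(p))]@Rm
def onz(c,uv,z):
    o,d=rays(c,uv); return o+d*((z-o[2])/d[:,2])[:,None]
def proj(c,P):
    K,D,Rm,t=c; return cv2.projectPoints(np.array(P,float).reshape(-1,1,3),cv2.Rodrigues(Rm)[0],t,K,D)[0].reshape(-1,2)
def cloud(c,dep):
    v,u=np.mgrid[0:400,0:640]; o,d=rays(c,np.c_[u.ravel(),v.ravel()])
    return (o+d*dep.reshape(-1,1)).reshape(400,640,3)
E
python3 - <<'E'
from h import *
s=status.sense(); print(s)
for n in("top","side"):
    im,d=grab_frame(n); cv2.imwrite(f"pics/{n}.png",im); np.savez(f"{n}.npz",im=im,d=d)
    c=cam(n); print(n,-c[2].T@c[3],c[2][2],c[0][0,0],c[1][0])
E
```

```text
{'t': 0.0, 'joint_positions': array([-1.34702345e+00,  4.23865219e-01,  1.63069771e+00,  2.56570720e-07,
        1.08859121e+00, -1.90152588e-02]), 'dq': array([-1.03758206e-03, -2.11957233e-03, -4.68609210e-05,  1.75855467e-03,
       -1.35030316e-04, -1.63824144e-04]), 'tau': array([-2.17390307e-04, -5.57385027e+01, -2.81743383e+01,  1.61341558e-05,
        7.35136389e-03, -2.56615942e-05]), 'ee_pos': array([ 0.15014985, -0.60612913,  0.23052744]), 'tool_rot': array([-7.76664997e-04,  9.92640489e-01,  1.21096038e-01, -7.96788050e-05]), 'ft_force': array([ 0.8342216 , -0.24549525,  0.19414985]), 'ft_torque': array([ 0.03134985, -0.04147958, -0.01584304]), 'gripper_force': 0.0, 'grip_width': 1.0012961546553945}
top [0.40761595 0.055639   1.27425034] [ 0.1463368   0.01462817 -0.98912666] 438.5000240722659 -0.07490160991805396
side [ 0.2693019  -0.72916646  0.71307123] [ 0.29996834  0.75446608 -0.58378072] 468.4984504286493 -0.06664669511087899
```

View pics/top.png

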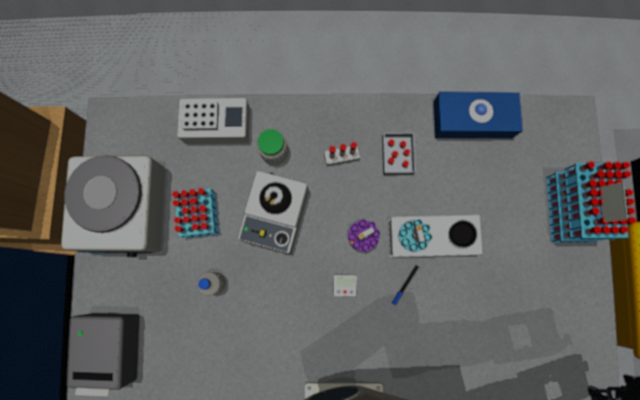

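View pics/side.png

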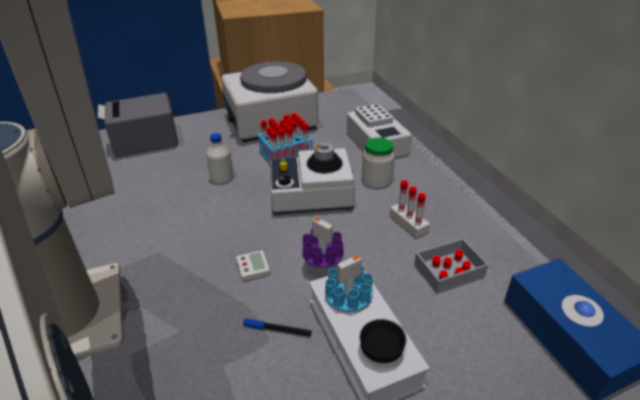

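Two heads could be meant: the purple one at top (364,236), side (322,243), and the blue one at top (415,235), side (349,285). The blue one fits because it hangs in the stand and has the right colour. I'll confirm it in an enlarged crop, with the mixer below it.

Run:
```python
from h import *
a=np.load("top.npz")["im"]; b=np.load("side.npz")["im"]
r=lambda x,w,h:cv2.resize(x,(w,h),interpolation=cv2.INTER_CUBIC)
A=r(a[200:270,340:440],400,280);B=r(b[210:310,290:390],400,280)
C=r(a[165:260,230:325],400,320);D=r(b[130:215,260:365],400,320)
cv2.imwrite("pics/crop.png",np.vstack([np.hstack([A,B]),np.hstack([C,D])]))
for n in("top","side"):
    z=np.load(n+".npz"); im,d=z["im"],z["d"]; c=cam(n); P=cloud(c,d); hsv=cv2.cvtColor(im,cv2.COLOR_BGR2HSV)
    def blobs(lo,hi,nm,zr=(0.03,0.3),mn=3):
        m=cv2.inRange(hsv,lo,hi)&((P[...,2]>zr[0])&(P[...,2]<zr[1])).astype(np.uint8)*255
        k,l,st,ce=cv2.connectedComponentsWithStats(m)
        for i in range(1,k):
            if st[i,4]>=mn:
                q=np.median(P[l==i],0); 
                if 0.2<q[0]<.9 and -.5<q[1]<.5: print(n,nm,st[i,4],ce[i].round(1),q.round(4))
    blobs((22,120,80),(34,255,255),"yellow")
    blobs((45,100,60),(75,255,255),"green",(0.06,0.1))
    blobs((5,110,100),(20,255,255),"orange")
    blobs((85,80,60),(105,255,255),"blue",(0.06,0.12),30)
```

```text
top yellow 28 [261.8 232.7] [0.5204 0.2213 0.0966]
top green 15 [245.6 228.6] [0.5322 0.2676 0.0767]
top orange 7 [267.1 198.3] [0.6071 0.2024 0.1403]
top orange 7 [271.3 201.6] [0.5988 0.1916 0.1388]
top orange 11 [418.9 227.6] [ 0.528  -0.1933  0.1437]
top orange 3 [361.  234.3] [ 0.5141 -0.0446  0.1234]
top orange 5 [351.4 241.8] [ 0.4987 -0.023   0.047 ]
top blue 569 [413.1 235.9] [ 0.5131 -0.1872  0.0732]
side yellow 53 [283.2 165.4] [0.518  0.2192 0.0945]
side green 3 [382. 137.] [0.8295 0.2958 0.0699]
side green 4 [388.5 152.5] [0.7828 0.17   0.0991]
side green 5 [383. 154.] [0.7685 0.171  0.0975]
side green 9 [283.2 159.6] [0.5332 0.2704 0.0779]
side orange 4 [317.  147.5] [0.597  0.1911 0.1427]
side orange 13 [316.8 218.8] [ 0.5095 -0.0448  0.1261]
side orange 23 [355.8 257.1] [ 0.5279 -0.192   0.1454]
side blue 1404 [348.6 291.5] [ 0.5037 -0.2141  0.0854]
```

View pics/crop.png

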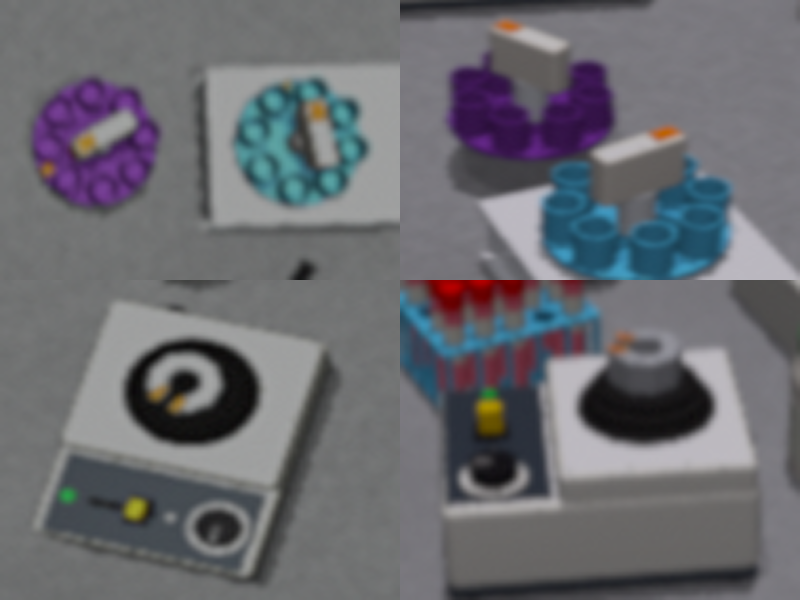

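The crop confirms it: the blue head hangs in the stand with its blade's orange end towards the back. The hub keyway faces front-left. The selector sits near its right end, with the green dot at its left. Next I'll work out positions.

Run:
```python
from h import *
for n in("top","side"):
    z=np.load(n+".npz"); im,d=z["im"],z["d"]; c=cam(n); P=cloud(c,d); hsv=cv2.cvtColor(im,cv2.COLOR_BGR2HSV)
    g,y,o1={"top":((245.6,228.6),(261.8,232.7),(418.9,227.6)),"side":((283.2,159.6),(283.2,162),(355.8,257.1))}[n]
    print(n,"green",onz(c,[g],.076).round(4),"yellow",onz(c,[y],.097).round(4),"or",onz(c,[o1],.144).round(4))
    # blade top
    near=(np.hypot(P[...,0]-.513,P[...,1]+.195)<.05)&(P[...,2]>.128)
    ys,xs=np.nonzero(near); Q=onz(c,np.c_[xs,ys],.144)[:,:2]; print(n,"blade",len(xs),cv2.minAreaRect(Q.astype(np.float32)),np.median(P[near][:,2]))
    # tower
    if n=="top":
        m=((P[...,2]>.085)&(P[...,2]<.105)&(P[...,0]>.5)&(P[...,0]<.75)&(P[...,1]>.05)&(P[...,1]<.32)&(hsv[...,2]>110)&(hsv[...,1]<60))
        m=cv2.morphologyEx(m.astype(np.uint8),cv2.MORPH_OPEN,np.ones((3,3)))
        k,l,st,ce=cv2.connectedComponentsWithStats(m); i=1+st[1:,4].argmax(); ys,xs=np.nonzero(l==i)
        r=cv2.minAreaRect(onz(c,np.c_[xs,ys],.095)[:,:2].astype(np.float32)); print("tower",r,cv2.boxPoints(r))
    h=(np.hypot(P[...,0]-.62,P[...,1]-.185)<.05)&(P[...,2]>.130)&(P[...,2]<.155)
    ys,xs=np.nonzero(h); Q=onz(c,np.c_[xs,ys],.141)[:,:2].astype(np.float32); print("hub",len(xs),cv2.minEnclosingCircle(Q),cv2.minAreaRect(Q))
    if n=="top": print("orange hub",onz(c,[(267.1,198.3),(271.3,201.6)],.141).round(4))
```

```text
top green [[0.5332 0.2687 0.076 ]] yellow [[0.5199 0.2207 0.097 ]] or [[ 0.5286 -0.1933  0.144 ]]
top blade 97 ((0.5162400007247925, -0.19398142397403717), (0.04394097253680229, 0.015051236376166344), 7.686344146728516) 0.14314545523712718
tower ((0.6139311790466309, 0.18602988123893738), (0.14481978118419647, 0.12490394711494446), 74.83123779296875) [[0.5347081  0.13248417]
 [0.65526026 0.09980143]
 [0.6931543  0.2395756 ]
 [0.5726021  0.27225834]]
hub 183 ((0.6128647923469543, 0.18491396307945251), 0.02465013600885868) ((0.6126194596290588, 0.1863202452659607), (0.045714300125837326, 0.045388299971818924), 11.906403541564941)
orange hub [[0.6065 0.2023 0.141 ]
 [0.5977 0.1911 0.141 ]]
side green [[0.5336 0.2732 0.076 ]] yellow [[0.5216 0.2294 0.097 ]] or [[ 0.5288 -0.1905  0.144 ]]
side blade 284 ((0.5115758180618286, -0.20225879549980164), (0.05086687579751015, 0.0273384228348732), 10.253494262695312) 0.14209807925190943
hub 222 ((0.6130878925323486, 0.18102701008319855), 0.03312934935092926) ((0.610770583152771, 0.18195709586143494), (0.0660434439778328, 0.045738596469163895), 68.13166809082031)
```

```bash
cat >> h.py <<'E'
def yaw(s):
    q=s["tool_rot"]; m=R.from_quat([q[1],q[2],q[3],q[0]]).as_matrix(); return np.degrees(np.arctan2(m[1,0],m[0,0])),m
def plan(p,y,tgt,tyaw,n):
    """p start pos,y start yaw deg -> n calls, prints per-call shift in tool axes, az units"""
    p=np.array(p,float);tgt=np.array(tgt,float);P0=p.copy()
    for i in range(n):
        q=P0+(tgt-P0)*(i+1)/n; d=q-p; a=np.radians(y); e=(tyaw-y)/(n-i)
        print(f"dx {d[0]*np.cos(a)+d[1]*np.sin(a):.4f} dy {d[0]*np.sin(a)-d[1]*np.cos(a):.4f} dz {-d[2]:.4f} az {-e/6:.2f} |{np.linalg.norm(d):.3f}|")
        p=q;y+=e
E
python3 - <<'E'
from h import *
s=status.sense(); yw,m=yaw(s); c=cam("wrist"); o=-c[2].T@c[3]
print(yw,"cam offset in tool",(m.T@(o-s["ee_pos"])).round(4),"axes in tool",(c[2]@m).round(3),c[0][0,0])
plan(s["ee_pos"],yw,(.49,.17,.30),74.8,5)
E
```

```text
13.90981120972341 cam offset in tool [ 0.0662 -0.0002 -0.1434] axes in tool [[-0.001  1.     0.001]
 [-0.965 -0.    -0.263]
 [-0.263 -0.001  0.965]] 320.2378501680442
dx 0.1033 dy -0.1343 dz -0.0139 az -2.03 |0.170|
dx 0.1293 dy -0.1095 dz -0.0139 az -2.03 |0.170|
dx 0.1495 dy -0.0798 dz -0.0139 az -2.03 |0.170|
dx 0.1630 dy -0.0465 dz -0.0139 az -2.03 |0.170|
dx 0.1691 dy -0.0110 dz -0.0139 az -2.03 |0.170|
```

Request:
servo_tool(targets=[{"dx": 0.103, "dy": -0.134, "dz": -0.014, "az": -2, "grip": 1}, {"dx": 0.103, "dy": -0.134, "dz": -0.014, "az": -2, "grip": 1}, {"dx": 0.103, "dy": -0.134, "dz": -0.014, "az": -2, "grip": 1}, {"dx": 0.103, "dy": -0.134, "dz": -0.014, "az": -2, "grip": 1}, {"dx": 0.103, "dy": -0.134, "dz": -0.014, "az": -2, "grip": 1}], newtons=40)

```text
invalid input
```

Request:
servo_tool(targets=[{"dx": 0.129, "dy": -0.11, "dz": -0.014, "az": -2, "grip": 1}, {"dx": 0.129, "dy": -0.11, "dz": -0.014, "az": -2, "grip": 1}, {"dx": 0.129, "dy": -0.11, "dz": -0.014, "az": -2, "grip": 1}, {"dx": 0.129, "dy": -0.11, "dz": -0.014, "az": -2, "grip": 1}, {"dx": 0.129, "dy": -0.11, "dz": -0.014, "az": -2, "grip": 1}])

```text
invalid input
```

Request:
servo_tool(targets=[{"dx": 0.15, "dy": -0.08, "dz": -0.014, "az": -2, "grip": 1}, {"dx": 0.15, "dy": -0.08, "dz": -0.014, "az": -2, "grip": 1}, {"dx": 0.15, "dy": -0.08, "dz": -0.014, "az": -2, "grip": 1}, {"dx": 0.15, "dy": -0.08, "dz": -0.014, "az": -2, "grip": 1}, {"dx": 0.15, "dy": -0.08, "dz": -0.014, "az": -2, "grip": 1}])

```text
invalid input
```

Request:
servo_tool(targets=[{"dx": 0.163, "dy": -0.047, "dz": -0.014, "az": -2, "grip": 1}, {"dx": 0.163, "dy": -0.047, "dz": -0.014, "az": -2, "grip": 1}, {"dx": 0.163, "dy": -0.047, "dz": -0.014, "az": -2, "grip": 1}, {"dx": 0.163, "dy": -0.047, "dz": -0.014, "az": -2, "grip": 1}, {"dx": 0.163, "dy": -0.047, "dz": -0.014, "az": -2, "grip": 1}])

```text
invalid input
```

Request:
servo_tool(targets=[{"dx": 0.169, "dy": 0.02, "dz": -0.014, "az": -2, "grip": 1}, {"dx": 0.169, "dy": 0.02, "dz": -0.014, "az": -2, "grip": 1}, {"dx": 0.169, "dy": 0.02, "dz": -0.014, "az": -2, "grip": 1}, {"dx": 0.169, "dy": 0.02, "dz": -0.014, "az": -2, "grip": 1}, {"dx": 0.169, "dy": 0.02, "dz": -0.014, "az": -2, "grip": 1}])

```text
invalid input
```

Request:
servo_tool(targets=[{"ax": 0, "ay": 0, "az": -0.4, "dx": 0.021, "dy": -0.027, "dz": -0.003, "grip": 1.0}], newtons=40)

```text
t: 0.18
ee_pos: [0.1628, -0.5786, 0.2336]
tool_rot: [0.001, 0.99, 0.141, -0.0]
ft_force: [0.7, 0.7, 0.2]
grip_width: 0.887
gripper_force: 0.0
```

Request:
servo_tool(targets=[{"ax": 0, "ay": 0, "az": -0.4, "dx": 0.025, "dy": -0.03, "dz": -0.003, "grip": 1}, {"ax": 0, "ay": 0, "az": -0.8, "dx": 0.05, "dy": -0.06, "dz": -0.006, "grip": 1}, {"ax": 0, "ay": 0, "az": -1.2, "dx": 0.075, "dy": -0.09, "dz": -0.009, "grip": 1}, {"ax": 0, "ay": 0, "az": -1.6, "dx": 0.1, "dy": -0.12, "dz": -0.012, "grip": 1}, {"ax": 0, "ay": 0, "az": -2, "dx": 0.12, "dy": -0.14, "dz": -0.014, "grip": 1}], newtons=40)

```text
t: 0.6
ee_pos: [0.2401, -0.4041, 0.248]
tool_rot: [-0.001, 0.969, 0.246, -0.0]
ft_force: [0.2, 0.0, 0.4]
grip_width: 0.146
gripper_force: 0.0
```

Run:
```python
from h import *
s=status.sense(); print(s["ee_pos"],yaw(s)[0],s["t"])
plan(s["ee_pos"],yaw(s)[0],(.54,.20,.30),74.8,4)
```

```text
[ 0.24005826 -0.40408646  0.24801413] 28.433872186393664 0.6
dx 0.1378 dy -0.0971 dz -0.0130 az -1.93 |0.169|
dx 0.1545 dy -0.0674 dz -0.0130 az -1.93 |0.169|
dx 0.1649 dy -0.0350 dz -0.0130 az -1.93 |0.169|
dx 0.1686 dy -0.0011 dz -0.0130 az -1.93 |0.169|
```

Request:
servo_tool(targets=[{"ax": 0, "ay": 0, "az": -0.4, "dx": 0.028, "dy": -0.019, "dz": -0.003, "grip": 1}, {"ax": 0, "ay": 0, "az": -0.8, "dx": 0.055, "dy": -0.039, "dz": -0.006, "grip": 1}, {"ax": 0, "ay": 0, "az": -1.2, "dx": 0.083, "dy": -0.058, "dz": -0.009, "grip": 1}, {"ax": 0, "ay": 0, "az": -1.6, "dx": 0.11, "dy": -0.078, "dz": -0.012, "grip": 1}, {"ax": 0, "ay": 0, "az": -1.9, "dx": 0.138, "dy": -0.097, "dz": -0.013, "grip": 1}])

```text
t: 1.02
ee_pos: [0.3157, -0.2549, 0.2616]
tool_rot: [0.0, 0.94, 0.34, 0.0]
ft_force: [0.9, 0.6, -0.7]
grip_width: 0.002
gripper_force: 0.0
```

Request:
servo_tool(targets=[{"ax": 0, "ay": 0, "az": -0.4, "dx": 0.031, "dy": -0.014, "dz": -0.003, "grip": 1}, {"ax": 0, "ay": 0, "az": -0.8, "dx": 0.062, "dy": -0.027, "dz": -0.006, "grip": 1}, {"ax": 0, "ay": 0, "az": -1.2, "dx": 0.093, "dy": -0.041, "dz": -0.009, "grip": 1}, {"ax": 0, "ay": 0, "az": -1.6, "dx": 0.124, "dy": -0.054, "dz": -0.012, "grip": 1}, {"ax": 0, "ay": 0, "az": -1.9, "dx": 0.155, "dy": -0.067, "dz": -0.013, "grip": 1}])

```text
t: 1.43
ee_pos: [0.3923, -0.1043, 0.2747]
tool_rot: [0.0, 0.902, 0.432, 0.0]
ft_force: [1.0, -0.8, 0.4]
grip_width: 0.002
gripper_force: 0.0
```

Request:
servo_tool(targets=[{"ax": 0, "ay": 0, "az": -0.4, "dx": 0.033, "dy": -0.007, "dz": -0.003, "grip": 1}, {"ax": 0, "ay": 0, "az": -0.8, "dx": 0.066, "dy": -0.014, "dz": -0.006, "grip": 1}, {"ax": 0, "ay": 0, "az": -1.2, "dx": 0.099, "dy": -0.021, "dz": -0.009, "grip": 1}, {"ax": 0, "ay": 0, "az": -1.6, "dx": 0.132, "dy": -0.028, "dz": -0.012, "grip": 1}, {"ax": 0, "ay": 0, "az": -1.9, "dx": 0.165, "dy": -0.035, "dz": -0.013, "grip": 1}])

```text
t: 1.85
ee_pos: [0.4687, 0.0463, 0.2876]
tool_rot: [0.0, 0.854, 0.52, 0.0]
ft_force: [0.7, -0.9, 0.1]
grip_width: -0.003
gripper_force: 0.0
```

Request:
servo_tool(targets=[{"ax": 0, "ay": 0, "az": -0.5, "dx": 0.035, "dy": 0, "dz": -0.003, "grip": 1}, {"ax": 0, "ay": 0, "az": -1, "dx": 0.075, "dy": 0, "dz": -0.006, "grip": 1}, {"ax": 0, "ay": 0, "az": -1.5, "dx": 0.11, "dy": 0, "dz": -0.009, "grip": 1}, {"ax": 0, "ay": 0, "az": -1.9, "dx": 0.145, "dy": 0, "dz": -0.012, "grip": 1}, {"ax": 0, "ay": 0, "az": -2, "dx": 0.169, "dy": 0, "dz": -0.013, "grip": 1}])

```text
t: 2.27
ee_pos: [0.5473, 0.1972, 0.3004]
tool_rot: [-0.0, 0.795, 0.607, 0.0]
ft_force: [1.1, -0.4, -0.1]
grip_width: 0.001
gripper_force: 0.0
```

Request:
servo_tool(targets=[{"ax": 0, "ay": 0, "az": 0, "dx": 0, "dy": 0, "dz": 0, "grip": 1}, {"ax": 0, "ay": 0, "az": 0, "dx": 0, "dy": 0, "dz": 0, "grip": 1}])

```text
t: 2.43
ee_pos: [0.5461, 0.1953, 0.2996]
tool_rot: [-0.0, 0.795, 0.606, -0.001]
ft_force: [-0.3, -0.4, 0.3]
grip_width: 0.003
gripper_force: 0.0
```

Run:
```python
from h import *
s=status.sense(); print(s["ee_pos"],yaw(s)[0],s["t"],s["joint_positions"].round(2))
c=cam("wrist"); im,d=grab_frame("wrist"); np.savez("w1.npz",im=im,d=d,R=c[2],t=c[3],pos=s["ee_pos"]); cv2.imwrite("pics/w1.png",im)
```

```text
[0.5461342  0.19526315 0.29955892] 74.61426177785941 2.4333 [ 0.32  0.29  1.67 -0.    1.19  0.59]
```

View pics/w1.png

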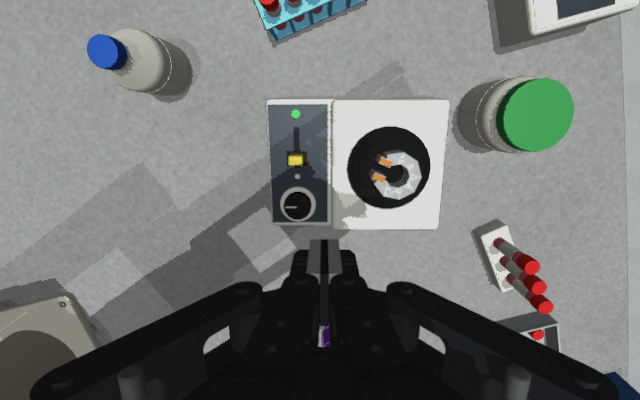

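The wrist view shows the green dot at (296,114), the selector at (295,159), the dial at (298,204), the hub at about (397,175) and the keyway marks at (385,160) and (378,177).

Run:
```python
from h import *
z=np.load("w1.npz"); im,d=z["im"],z["d"]; K,D,_,_=cam("wrist"); c=(K,D,z["R"],z["t"]); P=cloud(c,d); hsv=cv2.cvtColor(im,cv2.COLOR_BGR2HSV)
def bl(lo,hi,nm,zz,box):
    m=cv2.inRange(hsv,lo,hi); k,l,st,ce=cv2.connectedComponentsWithStats(m)
    out=[]
    for i in range(1,k):
        u,v=ce[i]
        if st[i,4]>8 and box[0]<u<box[2] and box[1]<v<box[3]:
            w=onz(c,[ce[i]],zz)[0]; out.append(w); print(nm,st[i],ce[i].round(1),w.round(4),P[l==i].mean(0).round(4))
    return out
g=bl((45,100,60),(75,255,255),"green",.076,(270,90,330,230))
y=bl((22,120,150),(34,255,255),"yellow",.098,(270,90,330,230))
o=bl((5,110,100),(20,255,255),"orange",.141,(340,130,440,220))
h=(abs(P[...,2]-.141)<.006)&(np.hypot(P[...,0]-.613,P[...,1]-.185)<.045)
ys,xs=np.nonzero(h); Q=onz(c,np.c_[xs,ys],.141)[:,:2].astype(np.float32); print("hub",len(xs),cv2.minEnclosingCircle(Q))
H=np.array(cv2.minEnclosingCircle(Q)[0])
if len(o)>1:
    mid=(o[0]+o[1])[:2]/2; e=o[0]-o[1]; print("keyway yaw mid",np.degrees(np.arctan2(*(mid-H)[::-1])),"perp",np.degrees(np.arctan2(-e[0],e[1])))
# bore: dark inside ring
m=((np.hypot(P[...,0]-H[0],P[...,1]-H[1])<.03)&(abs(P[...,2]-.141)>.012)); 
# tower yaw
t=(abs(P[...,2]-.095)<.006)&(hsv[...,2]>150)&(hsv[...,1]<50)&(abs(P[...,0]-.61)<.12)&(abs(P[...,1]-.18)<.12)
t=cv2.morphologyEx(t.astype(np.uint8),cv2.MORPH_OPEN,np.ones((3,3)));ys,xs=np.nonzero(t)
print("tower",cv2.minAreaRect(onz(c,np.c_[xs,ys],.095)[:,:2].astype(np.float32)))
```

```text
green [291 109  10  10  74] [295.4 113.6] [0.5333 0.2695 0.076 ] [0.5334 0.2694 0.0775]
yellow [288 156  14  10 121] [294.6 160.1] [0.5204 0.2227 0.098 ] [0.5205 0.2228 0.0992]
orange [380 158  12   9  59] [385.2 161.9] [0.6079 0.2029 0.141 ] [0.6077 0.2031 0.1421]
orange [373 173  12   9  56] [378.1 177.3] [0.5981 0.1903 0.141 ] [0.598  0.1905 0.1422]
hub 1311 ((0.614599347114563, 0.18737390637397766), 0.02460869587957859)
keyway yaw mid 141.63528888898384 perp -37.88002013399633
tower ((0.6160430312156677, 0.18767935037612915), (0.14339454472064972, 0.12270651757717133), 74.64640045166016)
```

Run:
```python
from h import *
s=status.sense(); plan(s["ee_pos"],yaw(s)[0],(.5147,.2020,.105),75,1)
```

```text
dx -0.0008 dy -0.0319 dz 0.1946 az -0.08 |0.197|
```

Request:
servo_tool(targets=[{"ax": 0, "ay": 0, "az": -0.1, "dx": -0.001, "dy": -0.032, "dz": 0, "grip": 1}, {"ax": 0, "ay": 0, "az": -0.1, "dx": -0.001, "dy": -0.032, "dz": 0.04, "grip": 1}, {"ax": 0, "ay": 0, "az": -0.1, "dx": -0.001, "dy": -0.032, "dz": 0.08, "grip": 1}, {"ax": 0, "ay": 0, "az": -0.1, "dx": -0.001, "dy": -0.032, "dz": 0.12, "grip": 1}, {"ax": 0, "ay": 0, "az": -0.1, "dx": -0.001, "dy": -0.032, "dz": 0.16, "grip": 1}])

```text
t: 2.9
ee_pos: [0.5145, 0.2006, 0.1395]
tool_rot: [0.0, 0.793, 0.609, 0.0]
ft_force: [1.3, 0.2, -0.6]
grip_width: 0.0
gripper_force: 0.0
```

Request:
servo_tool(targets=[{"ax": 0, "ay": 0, "az": 0, "dx": 0, "dy": 0, "dz": 0.02, "grip": 1}, {"ax": 0, "ay": 0, "az": 0, "dx": 0, "dy": 0, "dz": 0.035, "grip": 1}, {"ax": 0, "ay": 0, "az": 0, "dx": 0, "dy": 0, "dz": 0.048, "grip": 1}, {"ax": 0, "ay": 0, "az": 0, "dx": 0, "dy": 0, "dz": 0.055, "grip": 1}, {"ax": 0, "ay": 0, "az": 0, "dx": 0, "dy": 0, "dz": 0.055, "grip": 1}])

```text
t: 3.32
ee_pos: [0.5138, 0.2006, 0.0841]
tool_rot: [-0.0, 0.793, 0.609, -0.002]
ft_force: [0.1, -0.1, 0.1]
grip_width: 0.003
gripper_force: 0.0
```

Run:
```python
from h import *
s=status.sense(); print(s["ee_pos"],yaw(s)[0],s["ft_force"]); plan(s["ee_pos"],yaw(s)[0],(.5231,.2324,.085),75,1)
```

```text
[0.51384397 0.20055191 0.08407647] 75.033891093127 [ 0.09905033 -0.05148414  0.11629877]
dx 0.0332 dy 0.0007 dz -0.0009 az 0.01 |0.033|
```

Request:
servo_tool(targets=[{"ax": 0, "ay": 0, "az": 0, "dx": 0.007, "dy": 0, "dz": 0, "grip": 1}, {"ax": 0, "ay": 0, "az": 0, "dx": 0.014, "dy": 0, "dz": 0, "grip": 1}, {"ax": 0, "ay": 0, "az": 0, "dx": 0.021, "dy": 0, "dz": 0, "grip": 1}, {"ax": 0, "ay": 0, "az": 0, "dx": 0.027, "dy": 0, "dz": 0, "grip": 1}, {"ax": 0, "ay": 0, "az": 0, "dx": 0.03, "dy": 0, "dz": 0, "grip": 1}])

```text
t: 3.73
ee_pos: [0.5235, 0.2322, 0.086]
tool_rot: [0.0, 0.793, 0.61, 0.001]
ft_force: [0.1, -2.8, 0.9]
grip_width: 0.0
gripper_force: 2.2
```

Request:
servo_tool(targets=[{"ax": 0, "ay": 0, "az": 0, "dx": 0.001, "dy": 0, "dz": 0, "grip": 1}, {"ax": 0, "ay": 0, "az": 0, "dx": 0.002, "dy": 0, "dz": 0, "grip": 1}, {"ax": 0, "ay": 0, "az": 0, "dx": 0.003, "dy": 0, "dz": 0, "grip": 1}, {"ax": 0, "ay": 0, "az": 0, "dx": 0.003, "dy": 0, "dz": 0, "grip": 1}])

```text
t: 4.07
ee_pos: [0.5235, 0.2324, 0.086]
tool_rot: [0.001, 0.792, 0.61, -0.001]
ft_force: [-1.3, -13.6, 7.3]
grip_width: -0.0
gripper_force: 6.4
```

Request:
servo_tool(targets=[{"ax": 0, "ay": 0, "az": 0, "dx": -0.006, "dy": 0, "dz": 0, "grip": 1}, {"ax": 0, "ay": 0, "az": 0, "dx": -0.01, "dy": 0, "dz": -0.02, "grip": 1}, {"ax": 0, "ay": 0, "az": 0, "dx": -0.01, "dy": 0, "dz": -0.06, "grip": 1}, {"ax": 0, "ay": 0, "az": 0, "dx": -0.01, "dy": 0, "dz": -0.1, "grip": 1}, {"ax": 0, "ay": 0, "az": 0, "dx": -0.01, "dy": 0, "dz": -0.13, "grip": 1}])

```text
t: 4.48
ee_pos: [0.5221, 0.225, 0.2186]
tool_rot: [0.0, 0.793, 0.61, 0.002]
ft_force: [0.5, 0.9, -0.1]
grip_width: -0.004
gripper_force: 0.0
```

Request:
servo_tool(targets=[{"ax": 0, "ay": 0, "az": 0, "dx": -0.02, "dy": 0.03, "dz": -0.02, "grip": 1}, {"ax": 0, "ay": 0, "az": 0, "dx": -0.04, "dy": 0.06, "dz": -0.03, "grip": 1}, {"ax": 0, "ay": 0, "az": 0, "dx": -0.055, "dy": 0.08, "dz": -0.03, "grip": 1}, {"ax": 0, "ay": 0, "az": 0, "dx": -0.055, "dy": 0.08, "dz": -0.03, "grip": 1}, {"ax": 0, "ay": 0, "az": 0, "dx": -0.055, "dy": 0.08, "dz": -0.03, "grip": 1}])

```text
t: 4.9
ee_pos: [0.585, 0.1501, 0.2457]
tool_rot: [0.0, 0.793, 0.609, 0.001]
ft_force: [-0.2, 0.2, -0.2]
grip_width: 0.002
gripper_force: 0.0
```

Run:
```python
from h import *
s=status.sense(); print(s["ee_pos"],yaw(s)[0],s["t"],s["ft_force"])
c=cam("wrist"); im,d=grab_frame("wrist"); np.savez("w2.npz",im=im,d=d,R=c[2],t=c[3]); P=cloud(c,d); hsv=cv2.cvtColor(im,cv2.COLOR_BGR2HSV)
cv2.imwrite("pics/w2.png",im)
def bl(lo,hi,nm,zz):
    m=cv2.inRange(hsv,lo,hi); k,l,st,ce=cv2.connectedComponentsWithStats(m)
    for i in range(1,k):
        w=onz(c,[ce[i]],zz)[0]
        if st[i,4]>20 and .45<w[0]<.7 and .1<w[1]<.3: print(nm,st[i,4],ce[i].round(1),w.round(4),P[l==i].mean(0).round(4))
bl((45,100,60),(75,255,255),"green",.076)
bl((22,120,150),(34,255,255),"yellow",.098)
bl((5,110,100),(20,255,255),"orange",.141)
gc=cv2.GaussianBlur(cv2.cvtColor(im,cv2.COLOR_BGR2GRAY),(3,3),0)
h=((abs(P[...,2]-.141)<.005)&(np.hypot(P[...,0]-.614,P[...,1]-.187)<.04)&(gc>90)).astype(np.uint8)
h=cv2.morphologyEx(h,cv2.MORPH_OPEN,np.ones((3,3)))
cs,_=cv2.findContours(h,cv2.RETR_EXTERNAL,cv2.CHAIN_APPROX_NONE); q=max(cs,key=cv2.contourArea)
Q=onz(c,q.reshape(-1,2),.141)[:,:2].astype(np.float32); print("hub",cv2.minEnclosingCircle(Q),cv2.fitEllipse(Q), proj(c,[[.614,.187,.141]]))
```

```text
[0.58504231 0.150053   0.24574381] 74.99702644055222 4.9 [-0.16145517  0.15719845 -0.18328329]
green 111 [235.8  75.5] [0.5332 0.2699 0.076 ] [0.5341 0.2692 0.0802]
yellow 209 [231.3  99.5] [0.5278 0.2484 0.098 ] [0.5281 0.2482 0.0992]
orange 80 [335.7 128.5] [0.6083 0.2028 0.141 ] [0.6081 0.203  0.1454]
orange 73 [327.9 148.6] [0.5987 0.1897 0.141 ] [0.5987 0.1899 0.1422]
hub ((0.614995002746582, 0.18740010261535645), 0.023835213854908943) ((0.6154836416244507, 0.18686464428901672), (0.04212994500994682, 0.04271727055311203), 140.43321228027344) [[348.10842201 146.82464636]]
```

View pics/w2.png

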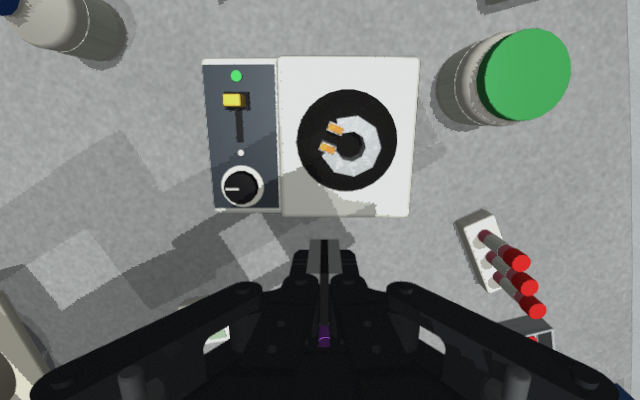

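The picture shows the selector (231,99) at the slot's end by the green dot (236,75), 22 mm away, so that step is done. The hub is at (350,145) and its keyway faces about 142°. Next is the head.

Run:
```python
from h import *
s=status.sense(); plan(s["ee_pos"],yaw(s)[0],(.516,-.194,.29),7.7,3)
```

```text
dx -0.1169 dy 0.0077 dz -0.0149 az 3.74 |0.118|
dx -0.1051 dy 0.0517 dz -0.0149 az 3.74 |0.118|
dx -0.0774 dy 0.0879 dz -0.0149 az 3.74 |0.118|
```

Request:
servo_tool(targets=[{"ax": 0, "ay": 0, "az": 0.75, "dx": -0.023, "dy": 0.002, "dz": -0.003, "grip": 1}, {"ax": 0, "ay": 0, "az": 1.5, "dx": -0.047, "dy": 0.003, "dz": -0.006, "grip": 1}, {"ax": 0, "ay": 0, "az": 2.25, "dx": -0.07, "dy": 0.005, "dz": -0.009, "grip": 1}, {"ax": 0, "ay": 0, "az": 3, "dx": -0.094, "dy": 0.006, "dz": -0.012, "grip": 1}, {"ax": 0, "ay": 0, "az": 3.74, "dx": -0.117, "dy": 0.008, "dz": -0.015, "grip": 1}])

```text
t: 5.37
ee_pos: [0.5607, 0.036, 0.26]
tool_rot: [-0.0, 0.897, 0.443, -0.0]
ft_force: [0.7, 0.4, 0.0]
grip_width: 0.002
gripper_force: 0.0
```

Request:
servo_tool(targets=[{"ax": 0, "ay": 0, "az": 0.75, "dx": -0.021, "dy": 0.01, "dz": -0.003, "grip": -1}, {"ax": 0, "ay": 0, "az": 1.5, "dx": -0.042, "dy": 0.021, "dz": -0.006, "grip": -1}, {"ax": 0, "ay": 0, "az": 2.25, "dx": -0.063, "dy": 0.031, "dz": -0.009, "grip": -1}, {"ax": 0, "ay": 0, "az": 3, "dx": -0.084, "dy": 0.041, "dz": -0.012, "grip": -1}, {"ax": 0, "ay": 0, "az": 3.74, "dx": -0.105, "dy": 0.052, "dz": -0.015, "grip": -1}])

```text
t: 5.78
ee_pos: [0.5387, -0.079, 0.2751]
tool_rot: [-0.0, 0.966, 0.26, -0.0]
ft_force: [-0.0, -0.1, -0.3]
grip_width: 0.712
gripper_force: 0.0
```

Request:
servo_tool(targets=[{"ax": 0, "ay": 0, "az": 0.75, "dx": -0.02, "dy": 0.022, "dz": -0.003, "grip": -1}, {"ax": 0, "ay": 0, "az": 1.5, "dx": -0.04, "dy": 0.044, "dz": -0.006, "grip": -1}, {"ax": 0, "ay": 0, "az": 2.25, "dx": -0.06, "dy": 0.066, "dz": -0.009, "grip": -1}, {"ax": 0, "ay": 0, "az": 3, "dx": -0.077, "dy": 0.088, "dz": -0.012, "grip": -1}, {"ax": 0, "ay": 0, "az": 3.74, "dx": -0.077, "dy": 0.088, "dz": -0.015, "grip": -1}])

```text
t: 6.2
ee_pos: [0.5167, -0.1967, 0.2901]
tool_rot: [0.0, 0.998, 0.065, -0.0]
ft_force: [0.2, 0.3, 0.2]
grip_width: 1.003
gripper_force: 0.0
```

Request:
servo_tool(targets=[{"ax": 0, "ay": 0, "az": 0, "dx": 0, "dy": 0, "dz": 0, "grip": -1}, {"ax": 0, "ay": 0, "az": 0, "dx": 0, "dy": 0, "dz": 0, "grip": -1}])

```text
t: 6.37
ee_pos: [0.5173, -0.1933, 0.29]
tool_rot: [-0.0, 0.998, 0.069, -0.0]
ft_force: [-0.5, 0.3, -0.3]
grip_width: 1.0
gripper_force: 0.0
```

Run:
```python
from h import *
s=status.sense(); print(s["ee_pos"],yaw(s)[0],s["t"],s["grip_width"])
c=cam("wrist"); im,d=grab_frame("wrist"); P=cloud(c,d); hsv=cv2.cvtColor(im,cv2.COLOR_BGR2HSV); cv2.imwrite("pics/w3.png",im)
m=cv2.inRange(hsv,(5,110,100),(20,255,255)); k,l,st,ce=cv2.connectedComponentsWithStats(m)
for i in range(1,k):
    if st[i,4]>15: print("orange",st[i,4],ce[i].round(1),onz(c,[ce[i]],.144).round(4),P[l==i].mean(0).round(4))
b=((abs(P[...,2]-.144)<.007)&(np.hypot(P[...,0]-.516,P[...,1]+.194)<.06)).astype(np.uint8)
ys,xs=np.nonzero(b); r=cv2.minAreaRect(onz(c,np.c_[xs,ys],.144)[:,:2].astype(np.float32)); print("blade",len(xs),r)
print(np.median(P[b>0],0))
```

```text
[ 0.51729008 -0.19332797  0.29001083] 7.957794710807687 6.3667 1.000084887767145
orange 45 [323.4 142.7] [[ 0.5591 -0.1866  0.144 ]] [ 0.553  -0.1872  0.0699]
orange 102 [172.6 170.6] [[ 0.5153 -0.0529  0.144 ]] [ 0.5117 -0.0459  0.1287]
orange 116 [325.  176.9] [[ 0.5286 -0.1923  0.144 ]] [ 0.5293 -0.1922  0.148 ]
blade 689 ((0.5163096785545349, -0.19445063173770905), (0.04478788375854492, 0.013859394006431103), 11.367104530334473)
[ 0.51685717 -0.19430834  0.14464573]
```

View pics/w3.png

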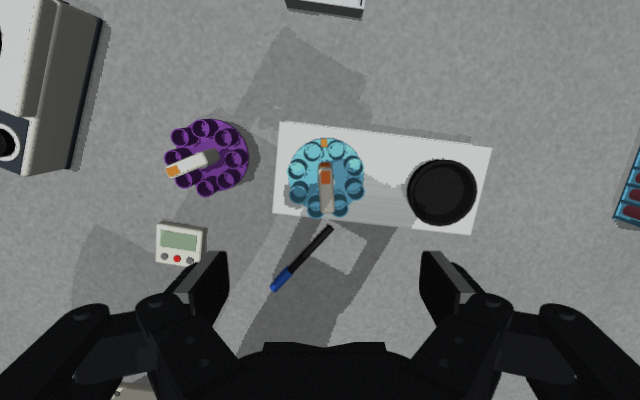

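The blue head is at (325,177), under the gripper, with its orange marks at (325,177) and (323,143) away from the robot. Its yaw is about 11.3°. I'll grasp it with the TCP at z = 0.104.

Request:
servo_tool(targets=[{"ax": 0, "ay": 0, "az": -0.55, "dx": -0.001, "dy": 0.001, "dz": 0.035, "grip": -1}, {"ax": 0, "ay": 0, "az": -0.55, "dx": -0.001, "dy": 0.001, "dz": 0.07, "grip": -1}, {"ax": 0, "ay": 0, "az": -0.55, "dx": -0.001, "dy": 0.001, "dz": 0.105, "grip": -1}, {"ax": 0, "ay": 0, "az": -0.55, "dx": -0.001, "dy": 0.001, "dz": 0.14, "grip": -0.5}, {"ax": 0, "ay": 0, "az": -0.55, "dx": -0.001, "dy": 0.001, "dz": 0.165, "grip": -0.3}], newtons=60)

```text
t: 6.83
ee_pos: [0.5153, -0.1934, 0.1223]
tool_rot: [-0.001, 0.995, 0.099, -0.001]
ft_force: [0.8, 0.1, -0.6]
grip_width: 0.746
gripper_force: 0.0
```

Request:
servo_tool(targets=[{"ax": 0, "ay": 0, "az": 0, "dx": 0, "dy": 0, "dz": 0.012, "grip": -0.2}, {"ax": 0, "ay": 0, "az": 0, "dx": 0, "dy": 0, "dz": 0.019, "grip": -0.2}, {"ax": 0, "ay": 0, "az": 0, "dx": 0, "dy": 0, "dz": 0.021, "grip": 0}, {"ax": 0, "ay": 0, "az": 0, "dx": 0, "dy": 0, "dz": 0.021, "grip": 0.2}])

```text
t: 7.17
ee_pos: [0.5172, -0.1953, 0.1049]
tool_rot: [0.0, 0.995, 0.097, 0.0]
ft_force: [0.4, -0.8, 0.0]
grip_width: 0.4
gripper_force: 0.0
```

Run:
```python
from h import *
s=status.sense(); print(s["ee_pos"],yaw(s)[0],s["ft_force"],s["grip_width"]); plan(s["ee_pos"],yaw(s)[0],(.5163,-.1944,.104),11.3,1)
```

```text
[ 0.51721221 -0.19531743  0.10488569] 11.157827275440518 [ 0.44114751 -0.84839913  0.03392776] 0.39955272733693387
dx -0.0007 dy -0.0011 dz 0.0009 az -0.02 |0.002|
```

Request:
servo_tool(targets=[{"ax": 0, "ay": 0, "az": 0, "dx": -0.0007, "dy": -0.001, "dz": 0.001, "grip": 0.6}, {"ax": 0, "ay": 0, "az": 0, "dx": -0.0007, "dy": -0.001, "dz": 0.001, "grip": 1}, {"ax": 0, "ay": 0, "az": 0, "dx": -0.0007, "dy": -0.001, "dz": 0.001, "grip": 1}, {"ax": 0, "ay": 0, "az": 0, "dx": -0.0007, "dy": -0.001, "dz": 0.001, "grip": 1}, {"ax": 0, "ay": 0, "az": 0, "dx": -0.0007, "dy": -0.001, "dz": 0.001, "grip": 1}], newtons=80)

```text
t: 7.58
ee_pos: [0.5166, -0.195, 0.1047]
tool_rot: [0.0, 0.995, 0.097, 0.001]
ft_force: [0.7, -0.1, 7.0]
grip_width: 0.154
gripper_force: 78.7
```

Request:
servo_tool(targets=[{"ax": 0, "ay": 0, "az": 0, "dx": 0, "dy": 0, "dz": -0.02, "grip": 1}, {"ax": 0, "ay": 0, "az": 0, "dx": 0, "dy": 0, "dz": -0.045, "grip": 1}, {"ax": 0, "ay": 0, "az": 0, "dx": 0, "dy": 0, "dz": -0.075, "grip": 1}, {"ax": 0, "ay": 0, "az": 0, "dx": 0, "dy": 0, "dz": -0.105, "grip": 1}, {"ax": 0, "ay": 0, "az": 0, "dx": 0, "dy": 0, "dz": -0.135, "grip": 1}])

```text
t: 8.0
ee_pos: [0.5151, -0.1946, 0.2397]
tool_rot: [-0.0, 0.995, 0.097, -0.0]
ft_force: [0.5, -0.3, -2.3]
grip_width: 0.151
gripper_force: 78.3
```

Request:
servo_tool(targets=[{"ax": 0, "ay": 0, "az": 0, "dx": 0, "dy": 0, "dz": -0.01, "grip": 1}, {"ax": 0, "ay": 0, "az": 0, "dx": 0, "dy": 0, "dz": -0.015, "grip": 1}, {"ax": 0, "ay": 0, "az": 0, "dx": 0, "dy": 0, "dz": -0.015, "grip": 1}])

```text
t: 8.25
ee_pos: [0.5157, -0.1947, 0.2537]
tool_rot: [0.0, 0.995, 0.097, 0.0]
ft_force: [0.4, 0.2, -2.7]
grip_width: 0.15
gripper_force: 78.6
```

Run:
```python
from h import *
s=status.sense(); print(s["ee_pos"],yaw(s)[0],s["ft_force"],s["grip_width"],s["gripper_force"])
c=cam("side"); im,d=grab_frame("side"); P=cloud(c,d); np.savez("s2.npz",im=im,d=d)
cv2.imwrite("pics/s2.png",cv2.resize(im[120:320,240:480],(720,600),interpolation=cv2.INTER_CUBIC))
plan(s["ee_pos"],yaw(s)[0],(.615,.187,.30),142,5)
```

```text
[ 0.51567276 -0.19474741  0.25367527] 11.088896214388985 [ 0.41851518  0.20647856 -2.67393884] 0.15004649184256488 78.58593463897705
dx 0.0342 dy -0.0711 dz -0.0093 az -4.36 |0.079|
dx 0.0620 dy -0.0487 dz -0.0093 az -4.36 |0.079|
dx 0.0772 dy -0.0164 dz -0.0093 az -4.36 |0.079|
dx 0.0765 dy 0.0194 dz -0.0093 az -4.36 |0.079|
dx 0.0601 dy 0.0511 dz -0.0093 az -4.36 |0.079|
```

View pics/s2.png

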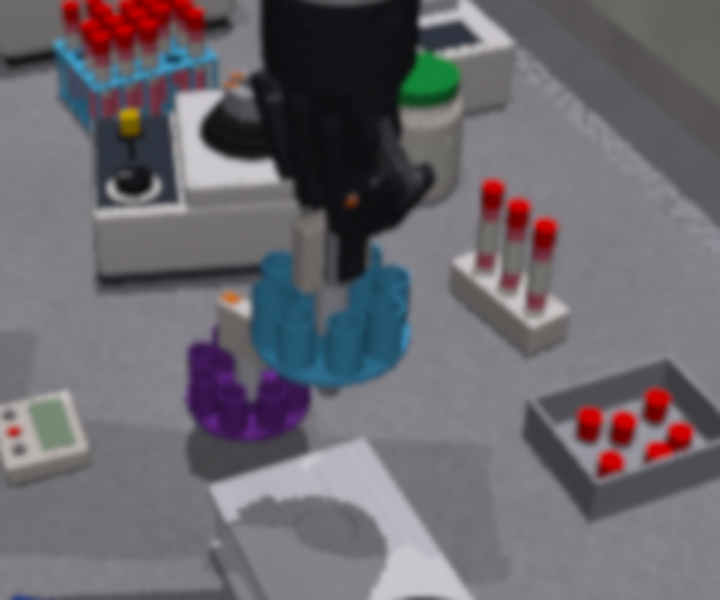

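The head is held upright in the gripper, with the blue disc at (330,320) and the stem clear of the stand. I'll carry it to the hub and turn it on the way.

Request:
servo_tool(targets=[{"ax": 0, "ay": 0, "az": -0.87, "dx": 0.007, "dy": -0.014, "dz": -0.002, "grip": 1}, {"ax": 0, "ay": 0, "az": -1.74, "dx": 0.014, "dy": -0.028, "dz": -0.004, "grip": 1}, {"ax": 0, "ay": 0, "az": -2.61, "dx": 0.02, "dy": -0.043, "dz": -0.006, "grip": 1}, {"ax": 0, "ay": 0, "az": -3.48, "dx": 0.027, "dy": -0.057, "dz": -0.008, "grip": 1}, {"ax": 0, "ay": 0, "az": -4.36, "dx": 0.034, "dy": -0.071, "dz": -0.009, "grip": 1}])

```text
t: 8.72
ee_pos: [0.5343, -0.1175, 0.2599]
tool_rot: [-0.001, 0.947, 0.321, -0.002]
ft_force: [0.2, -0.2, -2.1]
grip_width: 0.148
gripper_force: 78.5
```

Request:
servo_tool(targets=[{"ax": 0, "ay": 0, "az": -0.87, "dx": 0.012, "dy": -0.01, "dz": -0.002, "grip": 1}, {"ax": 0, "ay": 0, "az": -1.74, "dx": 0.025, "dy": -0.02, "dz": -0.004, "grip": 1}, {"ax": 0, "ay": 0, "az": -2.61, "dx": 0.037, "dy": -0.029, "dz": -0.006, "grip": 1}, {"ax": 0, "ay": 0, "az": -3.48, "dx": 0.05, "dy": -0.039, "dz": -0.008, "grip": 1}, {"ax": 0, "ay": 0, "az": -4.36, "dx": 0.062, "dy": -0.049, "dz": -0.009, "grip": 1}])

```text
t: 9.13
ee_pos: [0.5542, -0.0411, 0.2689]
tool_rot: [-0.001, 0.85, 0.527, -0.002]
ft_force: [0.5, 0.9, -2.3]
grip_width: 0.153
gripper_force: 78.5
```

Request:
servo_tool(targets=[{"ax": 0, "ay": 0, "az": -0.87, "dx": 0.015, "dy": -0.003, "dz": 0, "grip": 1}, {"ax": 0, "ay": 0, "az": -1.74, "dx": 0.031, "dy": -0.007, "dz": 0, "grip": 1}, {"ax": 0, "ay": 0, "az": -2.61, "dx": 0.046, "dy": -0.01, "dz": 0, "grip": 1}, {"ax": 0, "ay": 0, "az": -3.48, "dx": 0.062, "dy": -0.013, "dz": 0, "grip": 1}, {"ax": 0, "ay": 0, "az": -4.36, "dx": 0.077, "dy": -0.016, "dz": 0, "grip": 1}])

```text
t: 9.55
ee_pos: [0.5741, 0.0348, 0.2685]
tool_rot: [-0.002, 0.708, 0.706, -0.002]
ft_force: [0.5, -0.2, -3.7]
grip_width: 0.154
gripper_force: 78.5
```

Request:
servo_tool(targets=[{"ax": 0, "ay": 0, "az": -0.87, "dx": 0.015, "dy": 0.004, "dz": 0, "grip": 1}, {"ax": 0, "ay": 0, "az": -1.74, "dx": 0.03, "dy": 0.008, "dz": 0, "grip": 1}, {"ax": 0, "ay": 0, "az": -2.61, "dx": 0.046, "dy": 0.012, "dz": 0, "grip": 1}, {"ax": 0, "ay": 0, "az": -3.48, "dx": 0.061, "dy": 0.016, "dz": 0, "grip": 1}, {"ax": 0, "ay": 0, "az": -4.36, "dx": 0.076, "dy": 0.019, "dz": 0, "grip": 1}])

```text
t: 9.97
ee_pos: [0.5938, 0.1105, 0.2683]
tool_rot: [-0.002, 0.53, 0.848, -0.001]
ft_force: [0.4, -0.7, -2.5]
grip_width: 0.153
gripper_force: 78.5
```

Request:
servo_tool(targets=[{"ax": 0, "ay": 0, "az": -0.87, "dx": 0.012, "dy": 0.01, "dz": 0, "grip": 1}, {"ax": 0, "ay": 0, "az": -1.74, "dx": 0.024, "dy": 0.02, "dz": 0, "grip": 1}, {"ax": 0, "ay": 0, "az": -2.61, "dx": 0.036, "dy": 0.03, "dz": 0, "grip": 1}, {"ax": 0, "ay": 0, "az": -3.48, "dx": 0.048, "dy": 0.041, "dz": 0, "grip": 1}, {"ax": 0, "ay": 0, "az": -4.36, "dx": 0.06, "dy": 0.051, "dz": 0, "grip": 1}])

```text
t: 10.38
ee_pos: [0.6137, 0.1866, 0.2682]
tool_rot: [-0.002, 0.324, 0.946, -0.001]
ft_force: [-0.3, -0.5, -2.3]
grip_width: 0.154
gripper_force: 78.5
```

Request:
servo_tool(targets=[{"ax": 0, "ay": 0, "az": 0, "dx": 0, "dy": 0, "dz": 0, "grip": 1}, {"ax": 0, "ay": 0, "az": 0, "dx": 0, "dy": 0, "dz": 0, "grip": 1}, {"ax": 0, "ay": 0, "az": 0, "dx": 0, "dy": 0, "dz": 0, "grip": 1}])

```text
t: 10.63
ee_pos: [0.6137, 0.1855, 0.2693]
tool_rot: [-0.001, 0.327, 0.945, -0.001]
ft_force: [0.0, -0.1, -2.7]
grip_width: 0.155
gripper_force: 78.5
```

Run:
```python
from h import *
s=status.sense(); print(s["ee_pos"],yaw(s)[0],s["ft_force"],s["gripper_force"],s["t"])
plan(s["ee_pos"],yaw(s)[0],(.615,.187,.225),142,1)
for n in("side","top"):
    c=cam(n); im,d=grab_frame(n); np.savez(n+"3.npz",im=im,d=d)
    hsv=cv2.cvtColor(im,cv2.COLOR_BGR2HSV); P=cloud(c,d)
    m=cv2.inRange(hsv,(5,110,100),(20,255,255)); k,l,st,ce=cv2.connectedComponentsWithStats(m)
    for i in range(1,k):
        q=np.median(P[l==i],0)
        if st[i,4]>2 and .5<q[0]<.7 and .1<q[1]<.3: print(n,st[i,4],ce[i].round(1),q.round(4))
im=np.load("side3.npz")["im"]; cv2.imwrite("pics/s3.png",cv2.resize(im[90:210,250:400],(750,600),interpolation=cv2.INTER_CUBIC))
```

```text
[0.61374337 0.18545176 0.26932437] 141.79417795450357 [ 0.00950504 -0.12309967 -2.6535871 ] 78.54076266288757 10.6333
dx -0.0000 dy 0.0020 dz 0.0443 az -0.03 |0.044|
side 7 [283.7 155.6] [0.5323 0.2549 0.0989]
```

View pics/s3.png

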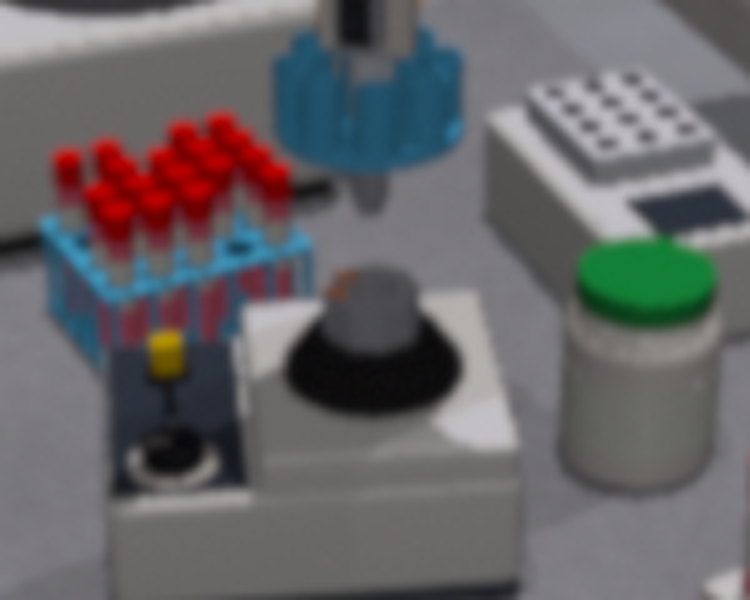

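The stem (370,200) hangs centred over the hub (373,290). I'll lower it into the bore.

Request:
servo_tool(targets=[{"ax": 0, "ay": 0, "az": 0, "dx": 0, "dy": 0.002, "dz": 0.02, "grip": 1}, {"ax": 0, "ay": 0, "az": 0, "dx": 0, "dy": 0.002, "dz": 0.035, "grip": 1}, {"ax": 0, "ay": 0, "az": 0, "dx": 0, "dy": 0.002, "dz": 0.042, "grip": 1}, {"ax": 0, "ay": 0, "az": 0, "dx": 0, "dy": 0.002, "dz": 0.046, "grip": 1}, {"ax": 0, "ay": 0, "az": 0, "dx": 0, "dy": 0.002, "dz": 0.05, "grip": 1}])

```text
t: 11.15
ee_pos: [0.616, 0.1873, 0.2213]
tool_rot: [0.0, 0.327, 0.945, -0.0]
ft_force: [-0.9, 0.4, -2.7]
grip_width: 0.151
gripper_force: 78.4
```

Request:
servo_tool(targets=[{"ax": 0, "ay": 0, "az": 0, "dx": 0, "dy": 0, "dz": 0.002, "grip": 1}, {"ax": 0, "ay": 0, "az": 0, "dx": 0, "dy": 0, "dz": 0.004, "grip": 1}, {"ax": 0, "ay": 0, "az": 0, "dx": 0, "dy": 0, "dz": 0.004, "grip": 1}])

```text
t: 11.4
ee_pos: [0.6161, 0.1877, 0.2175]
tool_rot: [0.0, 0.327, 0.945, 0.0]
ft_force: [-0.4, -0.7, -2.6]
grip_width: 0.157
gripper_force: 78.4
```

Run:
```python
from h import *
s=status.sense(); print(s["ee_pos"],yaw(s)[0],s["ft_force"],s["ft_torque"]); plan(s["ee_pos"],yaw(s)[0],(.615,.187,.21),142,1)
```

```text
[0.61608048 0.18766039 0.21754327] 141.88148387894717 [-0.4246951  -0.72672916 -2.57965104] [-0.0254005  -0.00513815 -0.07120286]
dx 0.0004 dy -0.0012 dz 0.0075 az -0.02 |0.008|
```

Request:
servo_tool(targets=[{"ax": 0, "ay": 0, "az": 0, "dx": 0, "dy": -0.001, "dz": 0.002, "grip": 1}, {"ax": 0, "ay": 0, "az": 0, "dx": 0, "dy": -0.001, "dz": 0.004, "grip": 1}, {"ax": 0, "ay": 0, "az": 0, "dx": 0, "dy": -0.001, "dz": 0.006, "grip": 1}, {"ax": 0, "ay": 0, "az": 0, "dx": 0, "dy": -0.001, "dz": 0.008, "grip": 1}, {"ax": 0, "ay": 0, "az": 0, "dx": 0, "dy": -0.001, "dz": 0.009, "grip": 1}])

```text
t: 11.82
ee_pos: [0.6152, 0.1869, 0.208]
tool_rot: [-0.0, 0.326, 0.945, -0.0]
ft_force: [-1.0, -0.8, -1.9]
grip_width: 0.15
gripper_force: 78.4
```

Request:
servo_tool(targets=[{"ax": 0, "ay": 0, "az": 0, "dx": 0, "dy": 0, "dz": 0.001, "grip": 1}, {"ax": 0, "ay": 0, "az": 0, "dx": 0, "dy": 0, "dz": 0.002, "grip": 1}])

```text
t: 11.98
ee_pos: [0.6153, 0.1869, 0.2062]
tool_rot: [-0.0, 0.326, 0.945, 0.0]
ft_force: [-0.2, 0.3, -2.3]
grip_width: 0.149
gripper_force: 78.4
```

Run:
```python
from h import *
s=status.sense(); print(s["ee_pos"],yaw(s)[0],s["ft_force"],s["ft_torque"])
```

```text
[0.61532153 0.18692735 0.20623777] 141.89463384768828 [-0.17759132  0.33470251 -2.3403531 ] [-0.00829626  0.02738285  0.02859058]
```

The key went straight into the keyway with no resistance, so I'll go on down.

Request:
servo_tool(targets=[{"ax": 0, "ay": 0, "az": 0, "dx": 0, "dy": 0, "dz": 0.003, "grip": 1}, {"ax": 0, "ay": 0, "az": 0, "dx": 0, "dy": 0, "dz": 0.006, "grip": 1}, {"ax": 0, "ay": 0, "az": 0, "dx": 0, "dy": 0, "dz": 0.009, "grip": 1}, {"ax": 0, "ay": 0, "az": 0, "dx": 0, "dy": 0, "dz": 0.012, "grip": 1}, {"ax": 0, "ay": 0, "az": 0, "dx": 0, "dy": 0, "dz": 0.014, "grip": 1}])

```text
t: 12.4
ee_pos: [0.6151, 0.1868, 0.1917]
tool_rot: [-0.0, 0.327, 0.945, -0.0]
ft_force: [0.1, -0.3, -3.1]
grip_width: 0.152
gripper_force: 78.4
```

Request:
servo_tool(targets=[{"ax": 0, "ay": 0, "az": 0, "dx": 0, "dy": 0, "dz": 0.0015, "grip": 1}, {"ax": 0, "ay": 0, "az": 0, "dx": 0, "dy": 0, "dz": 0.003, "grip": 1}, {"ax": 0, "ay": 0, "az": 0, "dx": 0, "dy": 0, "dz": 0.004, "grip": 1}, {"ax": 0, "ay": 0, "az": 0, "dx": 0, "dy": 0, "dz": 0.004, "grip": 1}])

```text
t: 12.73
ee_pos: [0.6153, 0.1869, 0.1889]
tool_rot: [0.0, 0.326, 0.945, 0.0]
ft_force: [-1.8, -2.4, 4.0]
grip_width: 0.149
gripper_force: 79.5
```

Run:
```python
from h import *
s=status.sense(); print(s["ee_pos"],yaw(s)[0],s["ft_force"],s["ft_torque"])
```

```text
[0.61534386 0.18687731 0.18887229] 141.8929049616754 [-1.7537203  -2.38673638  3.96847844] [-0.20209907  0.57975997  0.02280854]
```

Request:
servo_tool(targets=[{"ax": 0, "ay": 0, "az": 0, "dx": 0, "dy": 0, "dz": 0.001, "grip": 1}, {"ax": 0, "ay": 0, "az": 0, "dx": 0, "dy": 0, "dz": 0.002, "grip": 1}, {"ax": 0, "ay": 0, "az": 0, "dx": 0, "dy": 0, "dz": 0.003, "grip": 1}, {"ax": 0, "ay": 0, "az": 0, "dx": 0, "dy": 0, "dz": 0.004, "grip": 1}, {"ax": 0, "ay": 0, "az": 0, "dx": 0, "dy": 0, "dz": 0.004, "grip": 1}], newtons=100)

```text
t: 13.15
ee_pos: [0.6154, 0.1869, 0.1851]
tool_rot: [0.0, 0.326, 0.945, 0.0]
ft_force: [-2.4, -0.3, 6.5]
grip_width: 0.149
gripper_force: 98.3
```

Request:
servo_tool(targets=[{"ax": 0, "ay": 0, "az": 0, "dx": 0, "dy": 0, "dz": 0.001, "grip": 1}, {"ax": 0, "ay": 0, "az": 0, "dx": 0, "dy": 0, "dz": 0.002, "grip": 1}, {"ax": 0, "ay": 0, "az": 0, "dx": 0, "dy": 0, "dz": 0.003, "grip": 1}, {"ax": 0, "ay": 0, "az": 0, "dx": 0, "dy": 0, "dz": 0.003, "grip": 1}])

```text
t: 13.48
ee_pos: [0.6156, 0.187, 0.1847]
tool_rot: [0.001, 0.326, 0.945, 0.0]
ft_force: [-9.1, -2.7, 23.0]
grip_width: 0.151
gripper_force: 100.9
```

Request:
servo_tool(targets=[{"ax": 0, "ay": 0, "az": 0, "dx": 0, "dy": 0, "dz": 0.0005, "grip": 1}, {"ax": 0, "ay": 0, "az": 0, "dx": 0, "dy": 0, "dz": 0.0005, "grip": 1}, {"ax": 0, "ay": 0, "az": 0, "dx": 0, "dy": 0, "dz": 0.0005, "grip": 1}])

```text
t: 13.73
ee_pos: [0.6156, 0.1869, 0.1846]
tool_rot: [0.001, 0.326, 0.945, 0.0]
ft_force: [-9.3, -3.4, 25.8]
grip_width: 0.154
gripper_force: 101.3
```

Run:
```python
from h import *
im,d=grab_frame("side"); cv2.imwrite("pics/s4.png",cv2.resize(im[90:210,250:400],(750,600),interpolation=cv2.INTER_CUBIC))
s=status.sense(); print(s["ee_pos"],s["ft_force"],s["ft_torque"])
```

```text
[0.61560198 0.18695045 0.18463276] [-10.36129323  -2.5714709   24.50982328] [-6.01201911e-01  2.20624086e+00 -2.69982381e-04]
```

View pics/s4.png

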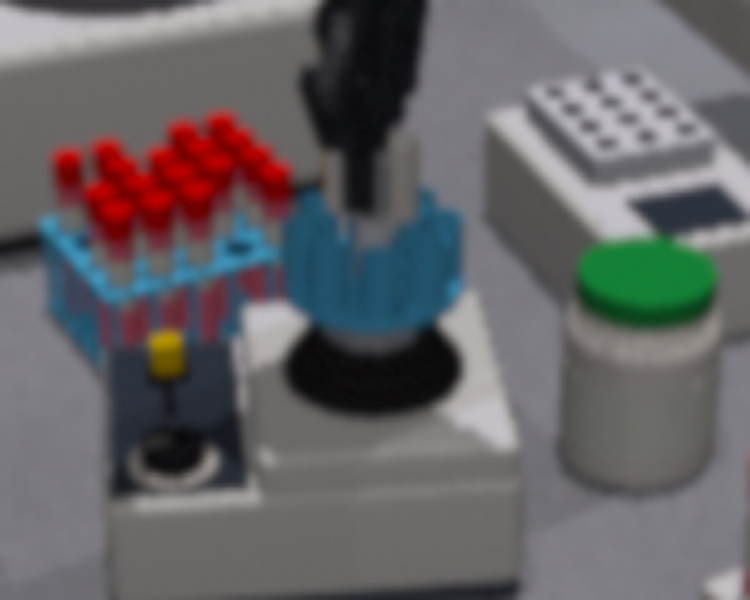

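The head is seated on the hub (370,330), the hub is pressed down with about 25 N on its bottom stop, and the selector (168,355) is still at its end. Handing in.

```bash
python3 -c "
from workcell import manip; print(manip.job_done())"
```

```text
the job is handed in; nothing more can be done
None
```

I handed the job in at about 14 s: the selector is at the green dot, and the blue head is seated with its key in the keyway. The hub is pressed to its stop with about 25 N, and the arm is still gripping the handle.

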